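Snap the retaining clip onto the tray carousel spindle

TASK

The top tray of the sorting carousel has ridden up its spindle: press its hub gently down until it is fully home and the groove round the spindle is bare. Then take the orange spring clip by its tab and push it sideways into the groove, mouth towards the blue key, until it snaps fully home round the spindle and lies flat on the hub with its jaws either side of the key; press no harder than about 20 N, let go of it, and leave the other things where they are.

Things in the scene. Friction and masses are not known exactly. Their poses are not given: they have to be found in the camera images.
- carousel_axis (a point): Spindle axis of the fixed carousel, 18 mm above the counter; z up, x from spindle to the blue key's side. The 32 mm steel spindle rises through the top tray's hub; it has a 9 mm high groove (core 20 mm diameter) under a 32 mm high head. Height set anew each time, not given, to be felt or seen: the groove's lower edge is 130 to 160 mm above the counter; a clip has 3 mm of height play in it.
- hub_front (a point): Point on the carousel's foot, straight below the pressing place on the hub: 38 mm from the axis on the -x side, opposite the key; same axes and height as carousel_axis. The white hub is 110 mm in diameter with a flat white top; the top tray round it is 210 mm across, its rim 20 mm below the hub's top. Foot and lower tray: 270 mm across.
- key_foot (a point): Point on the carousel's foot straight below the blue key, 23 mm from the axis on the +x side, same axes. The key is a block on the hub's flat top, 15 mm wide, 7 mm high, 19.5 to 26 mm from the axis. The clip must come from the opposite (-x) side, travelling along +x.
- carousel: The whole carousel; origin on the counter at the spindle axis, same axes as carousel_axis. Fixed: it neither moves nor turns; only the top tray slides up and down. A gear box and hand crank stand on its +y side, reaching 271 mm from the axis, 101 mm high.
- top_tray (a joint): Height of the top tray (with hub and key) above home, m: 0.006 to 0.013 at the start, hub covering the groove; 0 is fully home, hub top level with the groove's lower edge. Slides vertically with stiff friction (6 to 8 N to push down), stays where it is left, hard stop at 0.
- clip_grip (a point): Middle of the upright tab of the loose orange spring clip, 26 mm above the clip's underside; z up, x from tab to mouth. Tab 12 mm thick (y), 24 mm long (x), 42 mm high from the underside. Clip 6 mm thick, lying flat, tab up, 60 to 95 g. In front of the tab: a 40 mm wide bridge and two steel spring jaws, tips 64 mm ahead of this point.
- clip_seat (a point): Centre of the clip's round seat between its jaws, 37 mm ahead (+x) of clip_grip, 3 mm above the underside, same axes; on the spindle axis when home. The jaws' mouth is 28 mm wide, narrowing to 13 mm. Pushing it onto the 20 mm core spreads the jaws and takes about 10 N (8 to 13); then the push drops as they snap shut behind the core and the bridge meets it, a hard stop.
- jar: Frosted glass specimen jar with a white lid, 66 mm in diameter, 85 mm high, loose bystander; origin under its centre.
- cap_dish: Green plastic dish of luer caps, 96 mm in diameter, 22 mm high, loose bystander; origin under its centre.
- forceps: Steel Kocher forceps lying flat, about 165 mm long and 60 mm wide, loose bystander; origin near its box joint, x along its tips.
- clamp_a: Yellow roller clamp, 44 x 18 x 20 mm, loose bystander; origin under its centre.
- clamp_b: Second yellow roller clamp, same size, loose bystander; origin under its centre.
- spray: Spray bottle, 64 mm in diameter, 190 mm high, loose bystander; origin under its centre.
There are look-alikes about, which are no part of the job. Of the things like the part that bears clip_grip, leave any that is green or yellow; of the rest the smaller one is meant.

How it is judged:
By the outcome, as a careful person would: the job done as asked, in the order asked, and still so for the second after the job is handed in, with the robot touching nothing.
It also fails if it takes over 64 s, if anything falls off the work surface, if the arm or the gripper's body presses on something with over 40 N, if the wrist force passes 120 N, or if a joint passes its speed limit or range.

ROBOT

A 7-joint arm with a two-finger parallel gripper is mounted at the origin on the work surface. World frame = base frame: x ahead of the robot, y to its left, z up, the work surface at z = 0. Lengths are in m, angles in rad, forces in N, time in s.
With the tool pointing down it reaches from about 0.4 to 0.875 m from the base axis. Payload 19.3 kg.
Tool frame: the origin (TCP) lies between the finger pads; the fingertips stand 11 mm ahead of it and the grasp point (between the pads) lies 8 mm behind it; x points along the fingers, y is the direction in which the jaws open and shut, and the axes are right-handed (so a half turn about x gives the same grasp; the last joint's range is limited). The gripper opens to 85 mm and grips with 20 to 120 N. Pads are 22 mm wide; open, the fingers measure 114 mm over their backs; the gripper's body (76 mm by 85 mm) begins 54 mm behind the grasp point. The pads swing forward as they close: fully open they stand 13 mm farther back than shut.
Start: joints at [1.086, 0.521, -0.036, 1.599, 0.021, 1.021, -0.113], TCP at [0.252, -0.572, 0.242] pointing down, gripper open.
Joint ranges: [-2.91, 2.91], [-0.3, 2.13], [-1.5, 1.42], [0.17, 2.43], [-1.26, 4.41], [0.16, 1.93], [-2.52, 2.52]. Speed limits (rad/s): [1.89, 1.89, 2.39, 2.39, 3.01, 3.01, 3.01].

INTERFACE

Orientations are given as a rotation vector (axis times angle).
In Python, from rig import ctrl gives the robot as it stands.
- The arm moves only by the tool step_arm, never from a script. Its argument "rows" is a list of rows, each an object of numbers: "dx", "dy", "dz": the shift along the world's x, y, z in m; "wx", "wy", "wz": the turn, a rotation vector about the world's x, y, z in degrees; "hand": the finger opening in m, from 0 to 0.0854. A call has 1 to 5 rows; each row shifts and turns the commanded pose from where the row before left it; what a row does not reach is not made up. A row lasts 1/12 s, in which the tool goes at most 41.7 mm and 7.16 degrees, less where a joint would pass 70% of its speed; a pose out of reach is approached as far as the arm can. A call is refused whole if a number of a shift passes 0.0417 or a number of a turn 7.16, either way. A call with a gripper value outside its range is refused whole. The fingers move at their own pace and stop on an object; "newtons" is the grip in N (left out, the last holds). Time passes only in rows, so rows that do not move let the fingers close. It gives the time, the measured TCP pose, the force and the opening at its end, in the units of the state.
- ctrl.read_state(): the state, without advancing time (a new reading comes with each control period).
- ctrl.camera(name): name is "scene" or "side" or "wrist"; returns (picture, depth): 480x640x3 uint8, red, green, blue; 480x640 float32, m along the optical axis (not along the pixel's ray), 0 where there is no reading.
- ctrl.camera_params(name): a dict with "mtx" (3x3 intrinsics, pixels), "distortion" ([k1, k2, p1, p2, k3] as OpenCV has them; the pictures are not rectified), "camera_from_world" (4x4, takes a point from world to camera coordinates). Camera axes: x right, y down, z forward; pixel columns grow to the right and rows downward; lengths in m; the calibration is good to about 2 mm. A picture is of the moment at which its call begins: read the wrist's pose just before it. camera_params takes no time and is no camera call; for the wrist camera it gives the pose at the moment of the call.
- ctrl.job_done(): hands the job in, once; it reports no verdict.
The state is a dict: "time": time; "joint_pos": joint angles; "dq": joint speeds; "joint_efforts": joint torques, N m; "ee_pos": TCP position; "tcp_rot": TCP orientation; "wrist_force": force on the tool from outside, world axes, zero at the start; "wrist_torque": the same for the moment, N m; "opening": finger opening in m.
Only numpy, scipy, OpenCV 4.12 (cv2) and the standard library are available. Lean on these libraries where they do the work, as an engineer would, in place of code of your own. Each camera call takes 0.05 s, during which the arm holds its last target. There are 200 camera calls.

## Working session

There is one attempt and no reset: what is moved stays moved. The work goes in short steps, Python scripts to look and compute and a tool call to move; the robot and the scene stay as the last step left them, time stands still between calls to the robot, and variables do not carry over. Pictures are saved under pics/ and viewed, about 8 in all and at most 12, crops included, and the job is handed in when it is done.

Besides the shell and the picture viewer there is one more tool, called after "Call:" as a command line: name --argument value ..., lists and objects as JSON in quotes. step_arm: Moves the arm, as the interface text tells. Its arguments: {"type":"object","properties":{"rows":{"type":"array"},"newtons":{"type":"number"}},"required":["rows"]}

```bash
ls; mkdir -p pics; cat > h.py <<'E'
import numpy as np, cv2
from rig import ctrl
def cam(n):
    s=ctrl.read_state(); p=ctrl.camera_params(n); im,d=ctrl.camera(n)
    return im,d,p,s
def save(im,f): cv2.imwrite('pics/'+f,cv2.cvtColor(im,cv2.COLOR_RGB2BGR))
def ray(p,uv):
    uv=np.asarray(uv,float).reshape(-1,1,2)
    q=cv2.undistortPoints(uv,p['mtx'],np.array(p['distortion'],float)).reshape(-1,2)
    T=np.array(p['camera_from_world']);R=T[:3,:3];o=-R.T@T[:3,3]
    return o,np.c_[q,np.ones(len(q))]@R
def onplane(p,uv,z):
    o,d=ray(p,uv); return o+d*((z-o[2])/d[:,2])[:,None]
def withdepth(p,uv,D):
    o,d=ray(p,uv); uv=np.asarray(uv).reshape(-1,2).astype(int); return o+d*D[uv[:,1],uv[:,0]][:,None]
def proj(p,X):
    T=np.array(p['camera_from_world']);r,_=cv2.Rodrigues(T[:3,:3])
    return cv2.projectPoints(np.array(X,float).reshape(-1,3),r,T[:3,3],np.array(p['mtx']),np.array(p['distortion'],float))[0].reshape(-1,2)
E
python3 - <<'E'
from h import *
import pickle
for n in ('scene','side'):
    im,d,p,s=cam(n); save(im,n+'0.png'); pickle.dump((im,d,p),open(n+'0.pkl','wb'))
    T=np.array(p['camera_from_world']);print(n,-T[:3,:3].T@T[:3,3],T[2,:3])
print(s)
E
```

```text
pics
scene [0.965173   0.58706569 0.80933675] [-0.41563039 -0.57685735 -0.70319768]
side [ 0.45918336 -1.22492821  0.79280206] [ 0.04922533  0.84671558 -0.52976371]
{'time': 0.05, 'joint_pos': array([ 1.08582841,  0.52197763, -0.03635486,  1.60002342,  0.02122947,
        1.02107504, -0.11279883]), 'dq': array([ 0.0004655 , -0.00070898,  0.00039321, -0.0017787 , -0.00161089,
       -0.00043072, -0.00049181]), 'joint_efforts': array([ 5.77777770e-03, -9.29432988e+01,  1.98712237e+00, -3.70976830e+01,
        1.81968132e-02,  5.08096084e-03, -1.12110726e-05]), 'ee_pos': array([ 0.25170408, -0.57171966,  0.24174257]), 'tcp_rot': array([ 1.99294857,  0.42050478, -1.99358575]), 'wrist_force': array([ 0.08248653,  0.02528087, -0.29057601]), 'wrist_torque': array([ 0.02027762, -0.04729731,  0.0168233 ]), 'opening': 0.08577200780287554}
```

View pics/scene0.png

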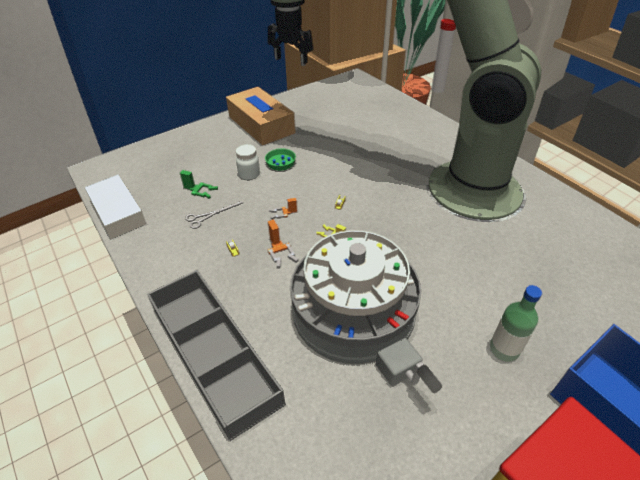

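View pics/side0.png

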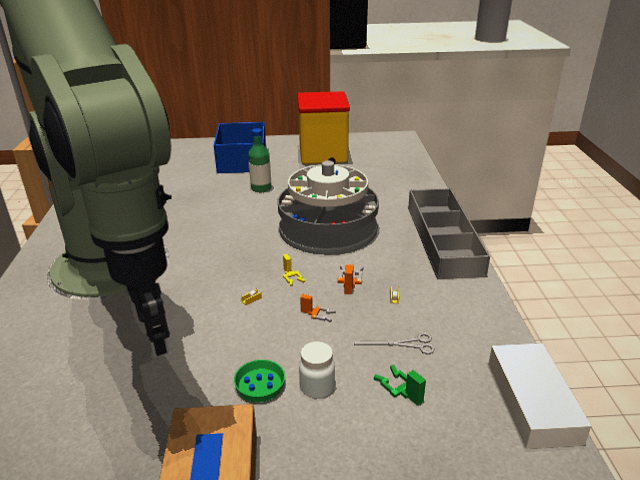

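The two orange clips are at scene (290,207) / side (308,304), which looks smaller, and scene (277,240) / side (349,278), which looks larger. The green one is at scene (195,183) and the yellow one at scene (332,230). The blue key is near scene (348,262). Next I'll measure these and check them in a close crop.

```bash
cat > m.py <<'E'
from h import *
import pickle
for n in ('scene','side'):
    im,d,p=pickle.load(open(n+'0.pkl','rb'))
    hsv=cv2.cvtColor(im,cv2.COLOR_RGB2HSV)
    def blobs(lo,hi,name,mn=15):
        m=cv2.inRange(hsv,lo,hi);k,l,st,c=cv2.connectedComponentsWithStats(m)
        for i in range(1,k):
            if st[i,4]<mn: continue
            v,u=np.nonzero(l==i);X=withdepth(p,np.c_[u,v],d);X=X[(d[v,u]>0)]
            if len(X)==0 or X[:,1].max()>0.6: continue
            print(n,name,c[i].round(),st[i,4],'min',X.min(0).round(3),'max',X.max(0).round(3),'med',np.median(X,0).round(3))
    blobs((5,180,120),(13,255,255),'orange')
    blobs((110,150,60),(125,255,255),'blue',4)
    # high points: spindle, hub
    v,u=np.mgrid[0:480,0:640];uv=np.c_[u.ravel(),v.ravel()]
    X=withdepth(p,uv,d);ok=(d.ravel()>0)
    c0=withdepth(p,[[357,250]] if n=='scene' else [[327,166]],d)[0];print('spindle px',c0)
    near=ok&(np.hypot(X[:,0]-c0[0],X[:,1]-c0[1])<0.06)
    h=np.histogram(X[near,2],bins=np.arange(.08,.22,.003));print([(round(b,3),c) for c,b in zip(*h) if c>10])
E
python3 m.py
python3 - <<'E'
from h import *
import pickle
a=pickle.load(open('scene0.pkl','rb'))[0][185:275,230:400];b=pickle.load(open('side0.pkl','rb'))[0][240:330,230:400]
save(np.vstack([cv2.resize(x,None,fx=3.3,fy=3.3,interpolation=2) for x in(a,b)]),'crop1.png')
E
```

```text
scene orange [273. 225.] 49 min [ 0.575 -0.17   0.054] max [ 0.596 -0.137  0.063] med [ 0.586 -0.154  0.059]
scene orange [277. 244.] 25 min [ 0.576 -0.144  0.004] max [ 0.6   -0.133  0.014] med [ 0.588 -0.138  0.009]
scene orange [280. 248.] 30 min [ 0.575 -0.128  0.003] max [ 0.606 -0.116  0.013] med [ 0.59  -0.121  0.007]
scene blue [68. 49.] 5 min [ 0.747 -1.536  0.13 ] max [ 0.75  -1.469  0.15 ] med [ 0.749 -1.502  0.136]
scene blue [250.  74.] 4 min [ 0.031 -1.281 -0.111] max [ 0.051 -1.27  -0.091] med [ 0.042 -1.273 -0.1  ]
scene blue [82. 76.] 4 min [ 0.746 -1.406  0.053] max [ 0.75  -1.33   0.085] med [ 0.748 -1.365  0.07 ]
scene blue [252.  96.] 6 min [ 0.301 -0.739  0.08 ] max [ 0.32  -0.733  0.082] med [ 0.311 -0.737  0.082]
scene blue [248. 100.] 4 min [ 0.332 -0.737  0.082] max [ 0.339 -0.709  0.084] med [ 0.336 -0.725  0.083]
scene blue [264. 103.] 6 min [ 0.3   -0.689  0.081] max [ 0.308 -0.647  0.087] med [ 0.305 -0.659  0.085]
scene blue [256. 106.] 4 min [ 0.335 -0.673  0.084] max [ 0.338 -0.656  0.085] med [ 0.337 -0.663  0.084]
scene blue [261. 110.] 6 min [ 0.33
[... 4643 characters left out ...]
 (np.float64(0.137), np.int64(47)), (np.float64(0.14), np.int64(45)), (np.float64(0.143), np.int64(46)), (np.float64(0.146), np.int64(57)), (np.float64(0.149), np.int64(40)), (np.float64(0.152), np.int64(50)), (np.float64(0.155), np.int64(38)), (np.float64(0.158), np.int64(43)), (np.float64(0.161), np.int64(60)), (np.float64(0.164), np.int64(300)), (np.float64(0.167), np.int64(171)), (np.float64(0.17), np.int64(20)), (np.float64(0.173), np.int64(14)), (np.float64(0.179), np.int64(13)), (np.float64(0.182), np.int64(14)), (np.float64(0.185), np.int64(14)), (np.float64(0.188), np.int64(15)), (np.float64(0.191), np.int64(15)), (np.float64(0.194), np.int64(37)), (np.float64(0.197), np.int64(14))]
```

View pics/crop1.png

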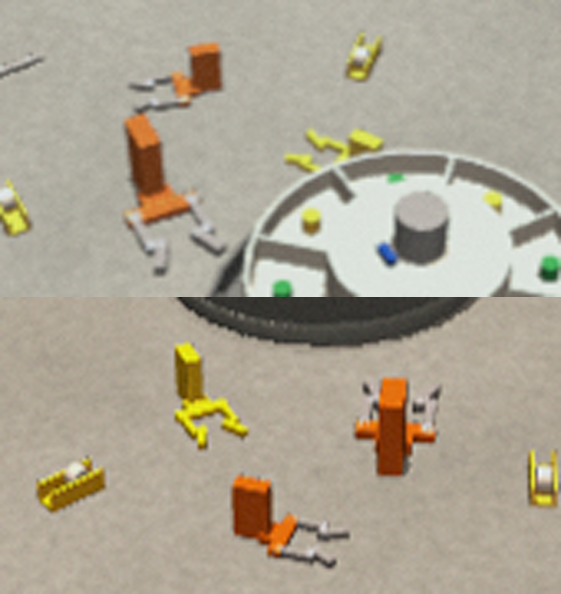

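The crop confirms the choice: the smaller orange clip has its tab at scene (292,205) / side (306,304), with the mouth pointing roughly along world +x. Next I'll refine the spindle axis, key direction and clip pose.

```bash
cat > m2.py <<'E'
from h import *
import pickle
from scipy.spatial.transform import Rotation as R
for n in ('scene','side'):
    im,d,p=pickle.load(open(n+'0.pkl','rb'))
    hsv=cv2.cvtColor(im,cv2.COLOR_RGB2HSV)
    v,u=np.mgrid[0:480,0:640];uv=np.c_[u.ravel(),v.ravel()]
    X=withdepth(p,uv,d);ok=d.ravel()>0
    r=np.hypot(X[:,0]-.56,X[:,1]-.127)
    t=X[ok&(r<.035)&(X[:,2]>.188)]
    c,rad=cv2.minEnclosingCircle((t[:,:2]*1000).astype(np.float32));print(n,'head',np.array(c)/1000,rad,np.median(t[:,2]))
    t=X[ok&(r<.07)&(abs(X[:,2]-.1645)<.004)]
    c,rad=cv2.minEnclosingCircle((t[:,:2]*1000).astype(np.float32));print(n,'hub',np.array(c)/1000,rad,np.median(t[:,2]))
    hf=hsv.reshape(-1,3)
    k=ok&(r<.04)&(hf[:,0]>100)&(hf[:,0]<130)&(hf[:,1]>120);print('key px',uv[k].mean(0),k.sum(),'depth pts',X[k].mean(0),'plane', onplane(p,uv[k].mean(0),.170))
    # clip: orange + anything above table near
    rc=np.hypot(X[:,0]-.505,X[:,1]-.245)
    o=ok&(rc<.06)&(hf[:,0]>3)&(hf[:,0]<16)&(hf[:,1]>150)
    tb=X[o&(X[:,2]>.02)];print('tab',tb.mean(0),len(tb),tb.min(0),tb.max(0))
    tt=X[o&(X[:,2]>.038)];print('tabtop',tt.mean(0),len(tt))
    st=X[ok&(rc<.07)&(X[:,0]>.50)&(X[:,2]>.004)&(X[:,2]<.02)&(hf[:,1]<60)];print('jaws',st.mean(0),len(st),st.min(0),st.max(0))
s=ctrl.read_state();print(R.from_rotvec(s['tcp_rot']).as_matrix().round(3))
p=ctrl.camera_params('wrist');T=np.array(p['camera_from_world']);print(-T[:3,:3].T@T[:3,3],T[:3,:3].round(3))
E
python3 m2.py
```

```text
scene head [0.5600365  0.13072234] 16.888986587524414 0.19380655282249015
scene hub [0.5588714  0.13073248] 55.98409652709961 0.16419377080671027
key px [346.88235294 261.35294118] 17 depth pts [0.58164853 0.12955469 0.17138702] plane [[0.58081817 0.12857212 0.17      ]]m2.py:19: RuntimeWarning: Mean of empty slice.
  tb=X[o&(X[:,2]>.02)];print('tab',tb.mean(0),len(tb),tb.min(0),tb.max(0))
  ret = um.true_divide(
Traceback (most recent call last):
  File "m2.py", line 19, in <module>
    tb=X[o&(X[:,2]>.02)];print('tab',tb.mean(0),len(tb),tb.min(0),tb.max(0))
                                                        ~~~~~~^^^
ValueError: zero-size array to reduction operation minimum which has no identity
```

Call:
step_arm --rows '[{"dx": 0.035, "dy": 0.04, "dz": 0.02}, {"dx": 0.035, "dy": 0.04, "dz": 0.02}, {"dx": 0.035, "dy": 0.04, "dz": 0.02}, {"dx": 0.035, "dy": 0.04, "dz": 0}, {"dx": 0.035, "dy": 0.04}]'

```text
schema error: expected keys dx, dy, dz, wx, wy, wz, hand
```

```bash
sed -i 's/rc=np.hypot(X\[:,0\]-.505,X\[:,1\]-.245)/rc=np.hypot(X[:,0]-.505,X[:,1]-.245);print(uv[ok\&(rc<.06)\&(X[:,2]>.03)].mean(0), hf[ok\&(rc<.06)\&(X[:,2]>.03)][:5])/; s/hf\[:,1\]>150)$/hf[:,1]>110)/' m2.py; sed -i 's/;print(.tab.,tb.mean(0),len(tb),tb.min(0),tb.max(0))/;print("tab",len(tb),*( [tb.mean(0),tb.min(0),tb.max(0)] if len(tb) else []))/' m2.py; python3 m2.py 2>&1 | grep -v Warn
```

```text
tt=X[o&(X[:,2]>.038)];print('tabtop',tt.mean(0),len(tt))
  ret = um.true_divide(
  st=X[ok&(rc<.07)&(X[:,0]>.50)&(X[:,2]>.004)&(X[:,2]<.02)&(hf[:,1]<60)];print('jaws',st.mean(0),len(st),st.min(0),st.max(0))
scene head [0.5600365  0.13072234] 16.888986587524414 0.19380655282249015
scene hub [0.5588714  0.13073248] 55.98409652709961 0.16419377080671027
key px [346.88235294 261.35294118] 17 depth pts [0.58164853 0.12955469 0.17138702] plane [[0.58081817 0.12857212 0.17      ]]
[400.06124924 303.7392359 ] [[ 33  20 142]
 [ 54  11 222]
 [ 27  19 120]
 [ 55  13 224]
 [ 45  13 157]]
tab 0
tabtop [nan nan nan] 0
jaws [0.53474361 0.25022281 0.01705489] 178 [0.50001045 0.23947381 0.00428558] [0.57458586 0.31175    0.01998578]
side head [0.55993164 0.12966837] 18.09110450744629 0.19510548117609378
side hub [0.56142786 0.12993153] 58.12064743041992 0.16622557252727138
key px [336.33333333 172.16666667] 6 depth pts [0.58111537 0.12430388 0.17099295] plane [[0.58131165 0.12647057 0.17      ]]
[303.8203125 171.640625 ] [[ 24  31 131]
 [ 27  20 130]
 [ 18  38 114]
 [ 28  28 173]
 [ 21  31 187]]
tab 0
tabtop [nan nan nan] 0
Traceback (most recent call last):
  File "m2.py", line 21, in <module>
    st=X[ok&(rc<.07)&(X[:,0]>.50)&(X[:,2]>.004)&(X[:,2]<.02)&(hf[:,1]<60)];print('jaws',st.mean(0),len(st),st.min(0),st.max(0))
                                                                                                           ~~~~~~^^^
ValueError: zero-size array to reduction operation minimum which has no identity
```

Call:
step_arm --rows '[{"dx": 0.035, "dy": 0.04, "dz": 0.02, "wx": 0, "wy": 0, "wz": 0, "hand": 0.085}, {"dx": 0.035, "dy": 0.04, "dz": 0.02, "wx": 0, "wy": 0, "wz": 0, "hand": 0.085}, {"dx": 0.035, "dy": 0.04, "dz": 0.02, "wx": 0, "wy": 0, "wz": 0, "hand": 0.085}, {"dx": 0.035, "dy": 0.04, "dz": 0, "wx": 0, "wy": 0, "wz": 0, "hand": 0.085}, {"dx": 0.035, "dy": 0.04, "dz": 0, "wx": 0, "wy": 0, "wz": 0, "hand": 0.085}]'

```text
time: 0.52
ee_pos: [0.3847, -0.4199, 0.287]
tcp_rot: [1.993, 0.418, -1.992]
wrist_force: [1.7, -1.0, -0.5]
opening: 0.0847
```

```bash
cat > m3.py <<'E'
from h import *
import pickle,sys
from scipy.spatial.transform import Rotation as R
im,d,p,s=cam('wrist');pickle.dump((im,d,p),open('w.pkl','wb'));save(im,sys.argv[1])
print(s['ee_pos'],R.from_rotvec(s['tcp_rot']).as_matrix().round(3).tolist())
T=np.array(p['camera_from_world']);print(-T[:3,:3].T@T[:3,3],T[:3,:3].round(3).tolist())
hsv=cv2.cvtColor(im,cv2.COLOR_RGB2HSV)
m=cv2.inRange(hsv,(3,130,60),(15,255,255));k,l,st,c=cv2.connectedComponentsWithStats(m)
for i in range(1,k):
    if st[i,4]<60: continue
    v,u=np.nonzero(l==i);X=withdepth(p,np.c_[u,v],d)[d[v,u]>0]
    print('orange',c[i].round(),st[i,4],X.min(0).round(3),X.max(0).round(3))
    t=X[X[:,2]>X[:,2].max()-.006][:,:2];
    (cx,cy),wh,a=cv2.minAreaRect((t*1000).astype(np.float32));print(' top',cx,cy,wh,a,len(t))
E
python3 m3.py w1.png
```

```text
[ 0.38473721 -0.41987032  0.28701132] [[0.001, 0.402, -0.915], [-0.001, -0.915, -0.402], [-1.0, 0.001, -0.0]]
[ 0.45717481 -0.38874081  0.41877198] [[0.401, -0.916, 0.001], [-0.872, -0.382, 0.308], [-0.281, -0.124, -0.952]]
orange [169.   9.] 376 [ 0.473 -0.238 -0.001] [ 0.495 -0.199  0.045]
 top 484.76556396484375 -228.85276794433594 (12.293108940124512, 22.564464569091797) 68.09398651123047 340
orange [198.   7.] 254 [ 0.489 -0.253 -0.002] [ 0.508 -0.223  0.017]
 top 491.61962890625 -238.1896514892578 (0.8263022899627686, 2.813493013381958) 63.18722152709961 7
orange [479. 304.] 1125 [ 0.258 -0.792  0.067] [ 0.385 -0.56   0.082]
 top 368.8456726074219 -645.659423828125 (110.17034912109375, 257.79656982421875) 29.4475154876709 739
orange [497. 295.] 132 [ 0.361 -0.632  0.078] [ 0.376 -0.606  0.082]
 top 368.84002685546875 -618.74560546875 (12.31702995300293, 28.157169342041016) 15.061379432678223 132
orange [463. 305.] 206 [ 0.338 -0.61   0.078] [ 0.35  -0.571  0.082]
 top 344.49859619140625 -590.2067260742188 (39.535282135009766, 11.521368026733398) 84.96526336669922 205
orange [486. 305.] 152 [ 0.349 -0.636  0.079] [ 0.359 -0.588  0.082]
 top 353.6050720214844 -612.0162353515625 (48.65018844604492, 9.621399879455566) 88.05899047851562 151
orange [426. 331.] 92 [ 0.295 -0.58   0.079] [ 0.397 -0.462  0.289]
 top 396.9512634277344 -461.5892333984375 (0.0, 0.0) 0.0 1
```

View pics/w1.png

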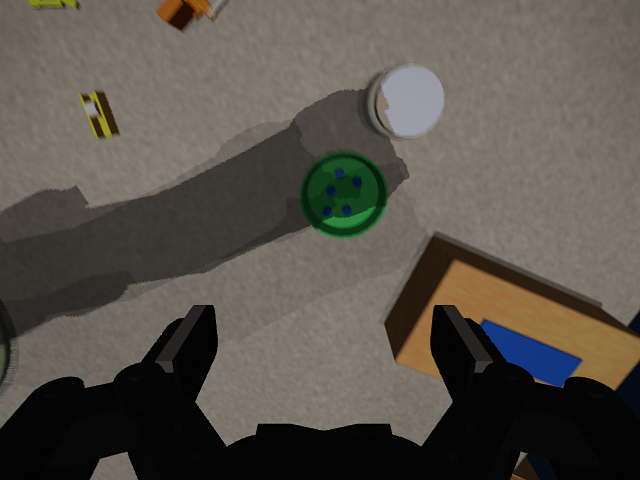

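The wrist view shows the small orange clip at the top edge, about (180,10). Its tab top is at about (0.485, -0.229), heading about -22°. I'll fly towards the hub and look down at the clip on the way.

Call:
step_arm --rows '[{"dx": 0.012, "dy": 0.04, "dz": 0, "wx": 0, "wy": 0, "wz": -6, "hand": 0.085}, {"dx": 0.012, "dy": 0.04, "dz": 0, "wx": 0, "wy": 0, "wz": -6, "hand": 0.085}, {"dx": 0.012, "dy": 0.04, "dz": 0, "wx": 0, "wy": 0, "wz": -6, "hand": 0.085}, {"dx": 0.012, "dy": 0.04, "dz": 0, "wx": 0, "wy": 0, "wz": -6, "hand": 0.085}, {"dx": 0.012, "dy": 0.04, "dz": 0, "wx": 0, "wy": 0, "wz": -6, "hand": 0.085}]'

```text
time: 0.98
ee_pos: [0.4422, -0.2254, 0.2862]
tcp_rot: [-2.17, 0.107, 2.171]
wrist_force: [0.8, -1.1, 0.5]
opening: 0.085
```

```bash
python3 m3.py w2.png
```

```text
[ 0.44217235 -0.22539106  0.28621375] [[-0.0, -0.099, -0.995], [0.0, -0.995, 0.099], [-1.0, -0.0, 0.0]]
[ 0.52107228 -0.23401877  0.41792027] [[-0.1, -0.995, -0.0], [-0.947, 0.095, 0.308], [-0.307, 0.031, -0.951]]
orange [216.  45.] 770 [ 0.574 -0.174 -0.002] [ 0.621 -0.113  0.063]
 top 585.4190673828125 -156.5841827392578 (33.4430046081543, 17.279983520507812) 79.52040100097656 409
orange [218.  67.] 142 [ 0.563 -0.145  0.007] [ 0.585 -0.123  0.042]
 top 579.640869140625 -139.92820739746094 (0.0, 0.0) 0.0 1
orange [324. 142.] 709 [ 0.469 -0.253 -0.002] [ 0.513 -0.216  0.044]
 top 484.3768310546875 -228.3475341796875 (11.439980506896973, 23.927682876586914) 67.65459442138672 270
```

View pics/w2.png

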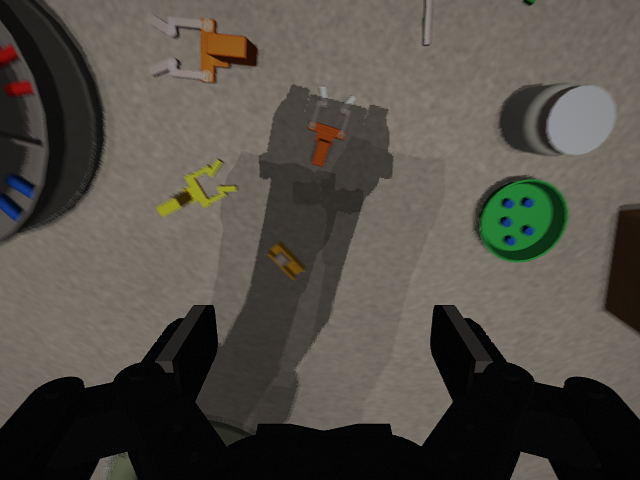

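Call:
step_arm --rows '[{"dx": 0.01, "dy": 0.041, "dz": 0, "wx": 0, "wy": 0, "wz": 0, "hand": 0.0}, {"dx": 0.01, "dy": 0.041, "dz": 0, "wx": 0, "wy": 0, "wz": 0, "hand": 0.0}, {"dx": 0.01, "dy": 0.041, "dz": 0, "wx": 0, "wy": 0, "wz": 0, "hand": 0.0}, {"dx": 0.01, "dy": 0.041, "dz": 0, "wx": 0, "wy": 0, "wz": 0, "hand": 0.0}, {"dx": 0.01, "dy": 0.041, "dz": 0, "wx": 0, "wy": 0, "wz": 0, "hand": 0.0}]'

```text
time: 1.45
ee_pos: [0.4915, -0.0231, 0.2863]
tcp_rot: [-2.173, 0.102, 2.173]
wrist_force: [0.6, 0.4, 1.0]
opening: 0.0252
```

The wrist view shows the small clip in shadow at (323,140), tab towards the robot, mouth up. It's at (0.4845, -0.2285), heading -22°. Now over the hub.

Call:
step_arm --rows '[{"dx": 0.004, "dy": 0.04, "dz": 0, "wx": 0, "wy": 0, "wz": 0, "hand": 0.0}, {"dx": 0.004, "dy": 0.04, "dz": 0, "wx": 0, "wy": 0, "wz": 0, "hand": 0.0}, {"dx": 0.004, "dy": 0.04, "dz": 0, "wx": 0, "wy": 0, "wz": 0, "hand": 0.0}, {"dx": 0, "dy": 0.035, "dz": 0, "wx": 0, "wy": 0, "wz": 0, "hand": 0.0}, {"dx": 0, "dy": 0, "dz": 0, "wx": 0, "wy": 0, "wz": 0, "hand": 0.0}]'

```text
time: 1.87
ee_pos: [0.5027, 0.1371, 0.2861]
tcp_rot: [-2.175, 0.091, 2.177]
wrist_force: [-0.2, 1.1, 0.5]
opening: 0.0002
```

```bash
cat > m4.py <<'E'
from h import *
import pickle,sys
im,d,p,s=cam('wrist');pickle.dump((im,d,p),open('wh.pkl','wb'));save(im,sys.argv[1])
print(s['ee_pos'],s['wrist_force'].round(2))
hsv=cv2.cvtColor(im,cv2.COLOR_RGB2HSV).reshape(-1,3)
v,u=np.mgrid[0:480,0:640];uv=np.c_[u.ravel(),v.ravel()]
X=withdepth(p,uv,d);ok=d.ravel()>0
r=np.hypot(X[:,0]-.56,X[:,1]-.13)
t=X[ok&(r<.03)&(X[:,2]>.186)&(X[:,2]<.2)]
c,rad=cv2.minEnclosingCircle((t[:,:2]*1000).astype(np.float32));z=np.median(t[:,2]);print('head',np.array(c).round(1),rad,z,len(t))
hu=ok&(r>.03)&(r<.05)&(X[:,2]>.14)&(X[:,2]<.175)&(X[:,0]>.55);print('hubz',np.median(X[hu,2]))
k=ok&(r<.04)&(hsv[:,0]>100)&(hsv[:,0]<130)&(hsv[:,1]>120);t=X[k]
print(k.sum(),X[k].mean(0));t=t[t[:,2]>np.percentile(t[:,2],90)-.003];print('keyrect',cv2.minAreaRect((t[:,:2]*1000).astype(np.float32)),np.median(t[:,2]))
E
python3 m4.py w3.png
```

```text
[0.50272721 0.13710098 0.28606369] [-0.16  1.08  0.48]
head [559.3 130.9] 15.889984130859375 0.19484166719134055 2283
hubz 0.1650367483804675
264 [0.57454357 0.12811706 0.19571271]
keyrect ((521.875732421875, 133.80392456054688), (23.84617805480957, 2.4268293380737305), 84.96331024169922) 0.36840060674426234
```

View pics/w3.png

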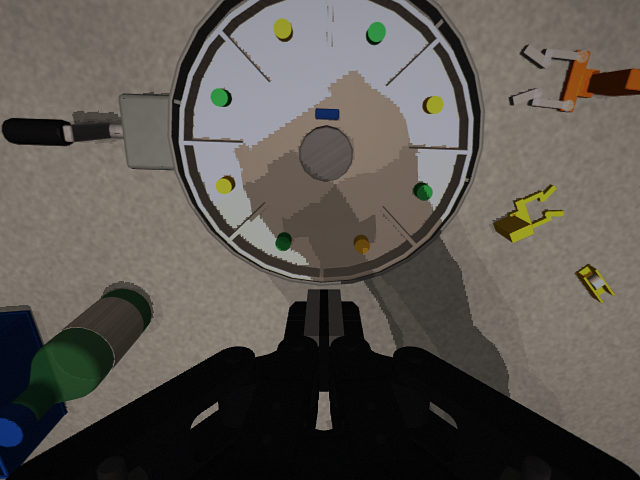

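Spindle head at (326,153), key at (327,114). Next: the exact key direction.

```bash
sed -i 's/(hsv\[:,1\]>120)/(hsv[:,1]>120)\&(X[:,2]>.15)\&(X[:,2]<.185)/' m4.py; python3 - <<'E'
import pickle
from h import *
from scipy.spatial.transform import Rotation as R
im,d,p=pickle.load(open('wh.pkl','rb'))
hsv=cv2.cvtColor(im,cv2.COLOR_RGB2HSV).reshape(-1,3)
v,u=np.mgrid[0:480,0:640];uv=np.c_[u.ravel(),v.ravel()]
X=withdepth(p,uv,d);r=np.hypot(X[:,0]-.56,X[:,1]-.13)
k=(r<.04)&(hsv[:,0]>100)&(hsv[:,0]<130)&(hsv[:,1]>120)&(X[:,2]>.15)&(X[:,2]<.185)
P=onplane(p,uv[k],.172);q=cv2.minAreaRect((P[:,:2]*1000).astype(np.float32));print(k.sum(),P.mean(0),q,np.median(X[k,2]))
kc=P.mean(0)[:2];a=np.array([.5593,.1309]);print(np.degrees(np.arctan2(*(kc-a)[::-1])),np.linalg.norm(kc-a))
s=ctrl.read_state();M=R.from_rotvec(s['tcp_rot']).as_matrix();print(np.degrees(np.arctan2(-M[1,2],-M[0,2])),M[:,0])
# tray walls: dividers? fingertip pixel of TCP tip
print(proj(p,s['ee_pos']+.011*M[:,0]))
E
```

```text
232 [0.58182789 0.12772425 0.172     ] ((581.583251953125, 127.77482604980469), (13.781535148620605, 5.941159248352051), 84.99388885498047) 0.17195200999000343
-8.024087487514567 0.022750632713198087
-5.05788967628672 [-8.40462190e-04  1.05116057e-03 -9.99999094e-01]
[[330.34503412 307.59841228]]
```

Key heading is about -7° (edge -5°, centroid -8°), and the axis is at (0.559, 0.131). The pressing point is (0.5216, 0.1355). Hub top is about 0.165, so contact is expected at TCP z of about 0.176.

Call:
step_arm --rows '[{"dx": 0.019, "dy": -0.0015, "dz": 0, "wx": 0, "wy": 0, "wz": -2, "hand": 0.0}, {"dx": 0, "dy": 0, "dz": -0.033, "wx": 0, "wy": 0, "wz": 0, "hand": 0.0}, {"dx": 0, "dy": 0, "dz": -0.033, "wx": 0, "wy": 0, "wz": 0, "hand": 0.0}, {"dx": 0, "dy": 0, "dz": -0.033, "wx": 0, "wy": 0, "wz": 0, "hand": 0.0}, {"dx": 0, "dy": 0, "dz": 0, "wx": 0, "wy": 0, "wz": 0, "hand": 0.0}]'

```text
time: 2.33
ee_pos: [0.52, 0.1266, 0.1822]
tcp_rot: [-2.148, 0.143, 2.164]
wrist_force: [-0.5, -0.5, -1.2]
opening: -0.0001
```

Call:
step_arm --rows '[{"dx": 0, "dy": 0, "dz": -0.003, "wx": 0, "wy": 0, "wz": 0, "hand": 0.0}, {"dx": 0, "dy": 0, "dz": -0.003, "wx": 0, "wy": 0, "wz": 0, "hand": 0.0}, {"dx": 0, "dy": 0, "dz": -0.003, "wx": 0, "wy": 0, "wz": 0, "hand": 0.0}, {"dx": 0, "dy": 0, "dz": -0.002, "wx": 0, "wy": 0, "wz": 0, "hand": 0.0}, {"dx": 0, "dy": 0, "dz": -0.002, "wx": 0, "wy": 0, "wz": 0, "hand": 0.0}]'

```text
time: 2.75
ee_pos: [0.5231, 0.1285, 0.1752]
tcp_rot: [-2.156, 0.139, 2.153]
wrist_force: [-0.1, -1.6, 6.9]
opening: 0.0004
```

Call:
step_arm --rows '[{"dx": 0, "dy": 0.002, "dz": -0.001, "wx": 0, "wy": 0, "wz": 0, "hand": 0.0}, {"dx": 0, "dy": 0, "dz": -0.001, "wx": 0, "wy": 0, "wz": 0, "hand": 0.0}, {"dx": 0, "dy": 0, "dz": -0.001, "wx": 0, "wy": 0, "wz": 0, "hand": 0.0}, {"dx": 0, "dy": 0, "dz": -0.001, "wx": 0, "wy": 0, "wz": 0, "hand": 0.0}, {"dx": 0, "dy": 0, "dz": -0.001, "wx": 0, "wy": 0, "wz": 0, "hand": 0.0}]'

```text
time: 3.17
ee_pos: [0.523, 0.1303, 0.1701]
tcp_rot: [-2.156, 0.139, 2.153]
wrist_force: [0.4, -2.9, 6.5]
opening: 0.0001
```

Call:
step_arm --rows '[{"dx": 0, "dy": 0, "dz": -0.001, "wx": 0, "wy": 0, "wz": 0, "hand": 0.0}, {"dx": 0, "dy": 0, "dz": -0.001, "wx": 0, "wy": 0, "wz": 0, "hand": 0.0}, {"dx": 0, "dy": 0, "dz": -0.001, "wx": 0, "wy": 0, "wz": 0, "hand": 0.0}, {"dx": 0, "dy": 0, "dz": 0, "wx": 0, "wy": 0, "wz": 0, "hand": 0.0}]'

```text
time: 3.5
ee_pos: [0.523, 0.1303, 0.1669]
tcp_rot: [-2.156, 0.139, 2.153]
wrist_force: [-0.0, -0.6, 1.9]
opening: -0.0001
```

Call:
step_arm --rows '[{"dx": 0, "dy": 0, "dz": -0.001, "wx": 0, "wy": 0, "wz": 0, "hand": 0.0}, {"dx": 0, "dy": 0, "dz": -0.0005, "wx": 0, "wy": 0, "wz": 0, "hand": 0.0}, {"dx": 0, "dy": 0, "dz": -0.0005, "wx": 0, "wy": 0, "wz": 0, "hand": 0.0}]'

```text
time: 3.75
ee_pos: [0.523, 0.1303, 0.165]
tcp_rot: [-2.156, 0.139, 2.153]
wrist_force: [-0.0, -2.7, 6.0]
opening: 0.0
```

Call:
step_arm --rows '[{"dx": 0, "dy": 0, "dz": -0.0005, "wx": 0, "wy": 0, "wz": 0, "hand": 0.0}, {"dx": 0, "dy": 0, "dz": -0.0005, "wx": 0, "wy": 0, "wz": 0, "hand": 0.0}]'

```text
time: 3.92
ee_pos: [0.5231, 0.1304, 0.1647]
tcp_rot: [-2.156, 0.139, 2.153]
wrist_force: [-7.9, -4.5, 30.1]
opening: -0.0001
```

The force rose sharply at z=0.1647, which is the hard stop, so the hub is home with its top at about 0.154. I'll back off and check it.

Call:
step_arm --rows '[{"dx": 0, "dy": 0, "dz": 0.005, "wx": 0, "wy": 0, "wz": 0, "hand": 0.0}, {"dx": 0, "dy": 0, "dz": 0.04, "wx": 0, "wy": 0, "wz": 0, "hand": 0.0}, {"dx": -0.01, "dy": -0.02, "dz": 0.04, "wx": 0, "wy": 0, "wz": 0, "hand": 0.0}, {"dx": -0.01, "dy": -0.02, "dz": 0.04, "wx": 0, "wy": 0, "wz": 0, "hand": 0.0}, {"dx": 0, "dy": 0, "dz": 0, "wx": 0, "wy": 0, "wz": 0, "hand": 0.0}]'

```text
time: 4.33
ee_pos: [0.5055, 0.0918, 0.2875]
tcp_rot: [-2.161, 0.141, 2.144]
wrist_force: [0.9, -0.7, 0.3]
opening: -0.0002
```

```bash
python3 m4.py w4.png; python3 - <<'E'
from h import *
im,d,p,s=cam('side');save(cv2.resize(im[130:260,250:400],None,fx=5,fy=4.6,interpolation=cv2.INTER_CUBIC),'side1.png')
v,u=np.mgrid[0:480,0:640];X=withdepth(p,np.c_[u.ravel(),v.ravel()],d);r=np.hypot(X[:,0]-.56,X[:,1]-.13)
print('side hubz',np.median(X[(r>.025)&(r<.05)&(X[:,2]>.14)&(X[:,2]<.175),2]))
E
```

```text
[0.50546721 0.09179696 0.28749952] [ 0.91 -0.65  0.27]
head [559.1 130.8] 15.998224258422852 0.19482107137402493 2246
hubz 0.15390114992135226
206 [0.58193129 0.12793203 0.16079529]
keyrect ((581.9414672851562, 128.0674591064453), (14.841837882995605, 5.183979511260986), 82.17286682128906) 0.16079742856186421
side hubz 0.15532057381898623
```

View pics/side1.png

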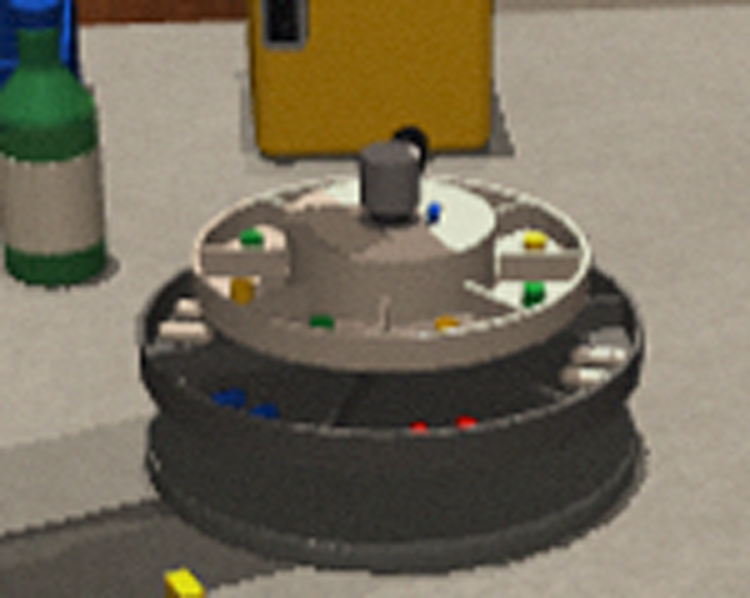

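Hub top fell 11.1 mm to 0.1539, which matches head top minus 41 mm. The side crop shows the tray lowered, with the spindle at (390,180) and the key at (433,212). On to the clip.

Call:
step_arm --rows '[{"dx": -0.002, "dy": -0.04, "dz": -0.015, "wx": 0, "wy": 0, "wz": -5, "hand": 0.05}, {"dx": -0.002, "dy": -0.04, "dz": -0.015, "wx": 0, "wy": 0, "wz": -5, "hand": 0.05}, {"dx": -0.003, "dy": -0.04, "dz": -0.015, "wx": 0, "wy": 0, "wz": -5, "hand": 0.05}, {"dx": -0.003, "dy": -0.04, "dz": -0.015, "wx": 0, "wy": 0, "wz": 0, "hand": 0.05}, {"dx": -0.003, "dy": -0.04, "dz": -0.015, "wx": 0, "wy": 0, "wz": 0, "hand": 0.05}]'

```text
time: 4.85
ee_pos: [0.491, -0.1015, 0.2065]
tcp_rot: [-2.006, 0.396, 2.009]
wrist_force: [1.8, 0.2, 0.2]
opening: 0.0503
```

Call:
step_arm --rows '[{"dx": -0.003, "dy": -0.04, "dz": -0.02, "wx": 0, "wy": 0, "wz": 0, "hand": 0.05}, {"dx": -0.003, "dy": -0.04, "dz": -0.02, "wx": 0, "wy": 0, "wz": 0, "hand": 0.05}, {"dx": -0.002, "dy": -0.035, "dz": -0.02, "wx": 0, "wy": 0, "wz": 0, "hand": 0.05}, {"dx": 0, "dy": 0, "dz": 0, "wx": 0, "wy": 0, "wz": 0, "hand": 0.05}, {"dx": 0, "dy": 0, "dz": 0, "wx": 0, "wy": 0, "wz": 0, "hand": 0.05}]'

```text
time: 5.27
ee_pos: [0.4829, -0.2109, 0.1487]
tcp_rot: [-2.002, 0.399, 2.009]
wrist_force: [0.4, 0.9, 0.6]
opening: 0.0502
```

```bash
python3 m3.py w5.png | head -6; python3 - <<'E'
from h import *
from scipy.spatial.transform import Rotation as R
s=ctrl.read_state();M=R.from_rotvec(s['tcp_rot']).as_matrix();print(s['time'],s['opening'],'yaw',np.degrees(np.arctan2(-M[1,2],-M[0,2])),'toolx',M[:,0].round(4))
E
```

```text
[ 0.48287083 -0.21092235  0.14868169] [[-0.004, -0.383, -0.924], [0.001, -0.924, 0.383], [-1.0, 0.0, 0.004]]
[ 0.55654115 -0.2421634   0.28012287] [[-0.384, -0.923, -0.0], [-0.877, 0.365, 0.312], [-0.288, 0.12, -0.95]]
orange [162. 127.] 2542 [ 0.562 -0.175 -0.001] [ 0.62  -0.11   0.063]
 top 585.3692016601562 -156.5224151611328 (34.56734848022461, 17.237842559814453) 79.3661880493164 1844
orange [343. 187.] 743 [ 0.488 -0.254 -0.   ] [ 0.514 -0.216  0.024]
 top 492.92156982421875 -238.20846557617188 (0.5853369832038879, 0.0) -161.58346557617188 2
5.3167 0.04988033874789313 yaw -22.410503722480563 toolx [-0.002   0.0012 -1.    ]
```

View pics/w5.png

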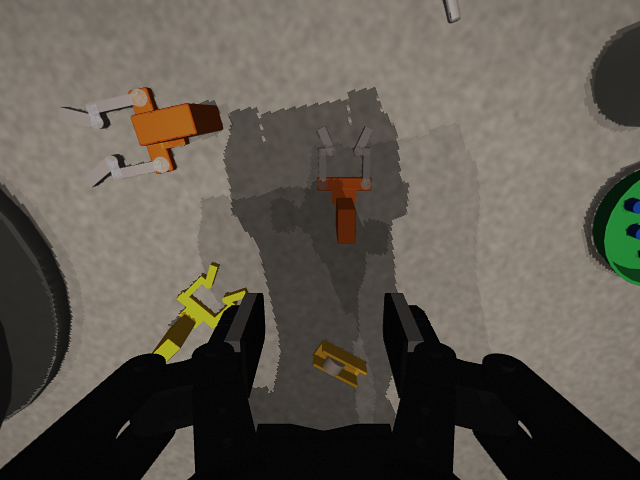

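```bash
cat > tab.py <<'E'
import pickle
from h import *
from scipy.spatial.transform import Rotation as R
im,d,p=pickle.load(open('w.pkl','rb'));s=ctrl.read_state()
hsv=cv2.cvtColor(im,cv2.COLOR_RGB2HSV).reshape(-1,3)
v,u=np.mgrid[0:480,0:640];uv=np.c_[u.ravel(),v.ravel()];X=withdepth(p,uv,d)
r=np.hypot(X[:,0]-.49,X[:,1]-.23)
r=np.hypot(X[:,0]-.4845,X[:,1]+.2285)
k=(r<.025)&(X[:,2]>.037)&(X[:,2]<.048);t=X[k];q=cv2.minAreaRect((t[:,:2]*1000).astype(np.float32));print(k.sum(),q,np.median(t[:,2]))
k2=(r<.03)&(X[:,2]>.003)&(X[:,2]<.012)&(hsv[:,0]<16)&(hsv[:,1]>130);print(k2.sum(),cv2.minAreaRect((X[k2,:2]*1000).astype(np.float32)))
c=np.array(q[0])/1000;print('delta',c-s['ee_pos'][:2])
E
python3 tab.py
```

```text
640 ((484.44366455078125, -228.72337341308594), (11.515382766723633, 24.187355041503906), 68.30570220947266) 0.042069971859382924
767 ((502.55401611328125, -235.44973754882812), (29.351581573486328, 30.55011558532715), 17.56516456604004)
delta [ 0.00073729 -0.0191814 ]
```

Call:
step_arm --rows '[{"dx": 0.001, "dy": -0.019, "dz": 0, "wx": 0, "wy": 0, "wz": 0, "hand": 0.05}, {"dx": 0, "dy": 0, "dz": -0.03, "wx": 0, "wy": 0, "wz": 0, "hand": 0.05}, {"dx": 0, "dy": 0, "dz": -0.03, "wx": 0, "wy": 0, "wz": 0, "hand": 0.05}, {"dx": 0, "dy": 0, "dz": -0.01, "wx": 0, "wy": 0, "wz": 0, "hand": 0.05}, {"dx": 0, "dy": 0, "dz": 0, "wx": 0, "wy": 0, "wz": 0, "hand": 0.05}]'

```text
time: 5.73
ee_pos: [0.4845, -0.227, 0.0791]
tcp_rot: [-2.004, 0.394, 2.012]
wrist_force: [-0.3, 0.4, 0.0]
opening: 0.0502
```

Call:
step_arm --rows '[{"dx": 0, "dy": -0.0015, "dz": -0.025, "wx": 0, "wy": 0, "wz": 0, "hand": 0.05}, {"dx": 0, "dy": 0, "dz": -0.02, "wx": 0, "wy": 0, "wz": 0, "hand": 0.05}, {"dx": 0, "dy": 0, "dz": -0.01, "wx": 0, "wy": 0, "wz": 0, "hand": 0.05}, {"dx": 0, "dy": 0, "dz": -0.005, "wx": 0, "wy": 0, "wz": 0, "hand": 0.05}, {"dx": 0, "dy": 0, "dz": 0, "wx": 0, "wy": 0, "wz": 0, "hand": 0.05}]'

```text
time: 6.15
ee_pos: [0.4854, -0.23, 0.0211]
tcp_rot: [-2.007, 0.396, 2.008]
wrist_force: [-0.0, 0.2, -0.4]
opening: 0.05
```

Call:
step_arm --newtons 40 --rows '[{"dx": 0, "dy": 0, "dz": 0, "wx": 0, "wy": 0, "wz": 0, "hand": 0.005}, {"dx": 0, "dy": 0, "dz": 0, "wx": 0, "wy": 0, "wz": 0, "hand": 0.005}, {"dx": 0, "dy": 0, "dz": 0, "wx": 0, "wy": 0, "wz": 0, "hand": 0.005}, {"dx": 0, "dy": 0, "dz": 0, "wx": 0, "wy": 0, "wz": 0, "hand": 0.005}, {"dx": 0, "dy": 0, "dz": 0, "wx": 0, "wy": 0, "wz": 0, "hand": 0.005}]'

```text
time: 6.57
ee_pos: [0.4857, -0.2306, 0.0219]
tcp_rot: [-2.009, 0.397, 2.006]
wrist_force: [-1.4, 1.2, 9.9]
opening: 0.0112
```

Call:
step_arm --rows '[{"dx": 0, "dy": 0, "dz": 0.005, "wx": 0, "wy": 0, "wz": 0, "hand": 0.005}, {"dx": 0, "dy": 0, "dz": 0.02, "wx": 0, "wy": 0, "wz": 0, "hand": 0.005}, {"dx": 0, "dy": 0, "dz": 0.035, "wx": 0, "wy": 0, "wz": 0, "hand": 0.005}, {"dx": 0, "dy": 0, "dz": 0.035, "wx": 0, "wy": 0, "wz": 0, "hand": 0.005}, {"dx": 0, "dy": 0, "dz": 0.035, "wx": 0, "wy": 0, "wz": 0, "hand": 0.005}]'

```text
time: 6.98
ee_pos: [0.4847, -0.2303, 0.1529]
tcp_rot: [-2.007, 0.397, 2.007]
wrist_force: [0.3, -1.0, -0.2]
opening: 0.0114
```

Call:
step_arm --rows '[{"dx": -0.008, "dy": 0.02, "dz": 0.035, "wx": 0, "wy": 0, "wz": 5, "hand": 0.005}, {"dx": -0.008, "dy": 0.04, "dz": 0.03, "wx": 0, "wy": 0, "wz": 5, "hand": 0.005}, {"dx": -0.008, "dy": 0.04, "dz": 0.02, "wx": 0, "wy": 0, "wz": 5, "hand": 0.005}, {"dx": -0.008, "dy": 0.04, "dz": 0, "wx": 0, "wy": 0, "wz": 0, "hand": 0.005}, {"dx": 0, "dy": 0, "dz": 0, "wx": 0, "wy": 0, "wz": 0, "hand": 0.005}]'

```text
time: 7.4
ee_pos: [0.4545, -0.0946, 0.2308]
tcp_rot: [-2.16, 0.13, 2.155]
wrist_force: [1.2, 1.1, -0.5]
opening: 0.0114
```

```bash
cat > m6.py <<'E'
from h import *
import pickle,sys
from scipy.spatial.transform import Rotation as R
im,d,p,s=cam('wrist');save(im,sys.argv[1])
e=s['ee_pos'];M=R.from_rotvec(s['tcp_rot']).as_matrix();F=np.c_[-M[:,2],-M[:,1],-M[:,0]]
print(e,'F',s['wrist_force'],s['opening'],'yaw',np.degrees(np.arctan2(F[1,0],F[0,0])),'down',M[:,0].round(4))
hsv=cv2.cvtColor(im,cv2.COLOR_RGB2HSV).reshape(-1,3)
v,u=np.mgrid[0:480,0:640];uv=np.c_[u.ravel(),v.ravel()];X=withdepth(p,uv,d);ok=d.ravel()>0
L=(X-e)@F  # x forward, y left, z up relative TCP
near=ok&(L[:,0]>0)&(L[:,0]<.075)&(abs(L[:,1])<.03)&(L[:,2]>-.03)&(L[:,2]<.04)
o=near&(hsv[:,0]<16)&(hsv[:,1]>130)
b=L[o];print('orange',len(b),np.percentile(b,[1,50,99],axis=0).round(4).tolist())
br=b[b[:,2]<-.008];print('bridge z',np.median(br[:,2]) if len(br) else None,'y mid',(br[:,1].min()+br[:,1].max())/2,np.ptp(br[:,1]),'xmax',br[:,0].max())
j=L[near&(hsv[:,1]<90)&(L[:,0]>.03)];
if len(j):
    print('jaws',len(j),j.min(0).round(4),j.max(0).round(4),np.median(j,0).round(4))
    for x in (.035,.045,.055,.06):
        q=j[abs(j[:,0]-x)<.004]
        if len(q): print(x,'left',q[q[:,1]>0,1].min(initial=9).round(4),q[:,1].max().round(4),'right',q[:,1].min().round(4),q[q[:,1]<0,1].max(initial=-9).round(4),'z',np.median(q[:,2]).round(4))
E
python3 m6.py w6.png
```

```text
[ 0.45448018 -0.09461256  0.23077585] F [ 1.17540223  1.05487053 -0.51598544] 0.011362169771148343 yaw -6.996066093781473 down [ 0.0024  0.0013 -1.    ]
orange 4705 [[0.0005, -0.0192, -0.0196], [0.0107, -0.0008, -0.015], [0.0247, 0.018, 0.0211]]
bridge z -0.01585464016746875 y mid -0.0005054415171193982 0.03978882939759249 xmax 0.02511915884667735
jaws 2794 [ 0.03   -0.0201 -0.0226] [ 0.061   0.0193 -0.0138] [ 0.0459 -0.0073 -0.0159]
0.035 left 0.0129 0.0181 right -0.019 -0.0139 z -0.0158
0.045 left 0.0061 0.018 right -0.0189 -0.007 z -0.0159
0.055 left 0.0094 0.0193 right -0.0201 -0.0101 z -0.016
0.06 left 0.0116 0.0193 right -0.0201 -0.0123 z -0.0161
```

View pics/w6.png

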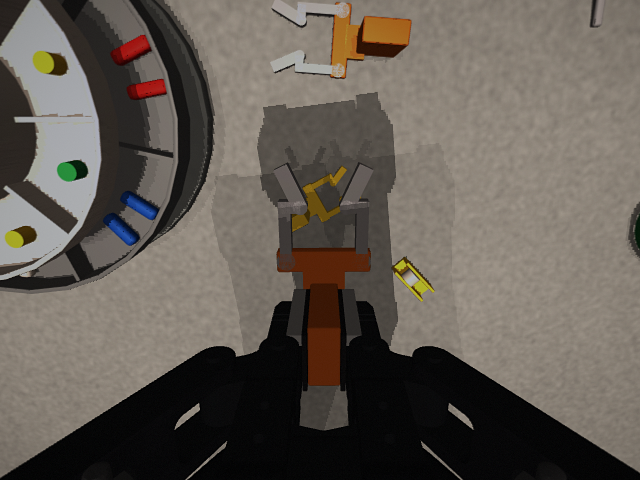

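The clip is gripped square: tab under the TCP, jaws forward, underside 21.9 mm below the TCP, centred to 0.5 mm. Next is the approach point behind the spindle on the -x side.

Call:
step_arm --rows '[{"dx": 0.002, "dy": 0.04, "dz": 0, "wx": 0, "wy": 0, "wz": 0, "hand": 0.005}, {"dx": 0.002, "dy": 0.04, "dz": 0, "wx": 0, "wy": 0, "wz": 0, "hand": 0.005}, {"dx": 0.002, "dy": 0.04, "dz": 0, "wx": 0, "wy": 0, "wz": 0, "hand": 0.005}, {"dx": 0.003, "dy": 0.04, "dz": 0, "wx": 0, "wy": 0, "wz": 0, "hand": 0.005}, {"dx": 0.003, "dy": 0.04, "dz": 0, "wx": 0, "wy": 0, "wz": 0, "hand": 0.005}]'

```text
time: 7.87
ee_pos: [0.4671, 0.1004, 0.2293]
tcp_rot: [-2.155, 0.141, 2.154]
wrist_force: [1.8, 0.9, -1.0]
opening: 0.0114
```

Call:
step_arm --rows '[{"dx": 0.003, "dy": 0.02, "dz": 0, "wx": 0, "wy": 0, "wz": 0, "hand": 0.005}, {"dx": 0, "dy": 0.01, "dz": -0.01, "wx": 0, "wy": 0, "wz": 0, "hand": 0.005}, {"dx": 0, "dy": 0, "dz": -0.01, "wx": 0, "wy": 0, "wz": 0, "hand": 0.005}, {"dx": 0, "dy": 0, "dz": 0, "wx": 0, "wy": 0, "wz": 0, "hand": 0.005}]'

```text
time: 8.2
ee_pos: [0.4694, 0.1284, 0.2073]
tcp_rot: [-2.153, 0.14, 2.158]
wrist_force: [0.4, -0.1, -1.5]
opening: 0.0115
```

```bash
cat > m7.py <<'E'
from h import *
import sys
from scipy.spatial.transform import Rotation as R
im,d,p,s=cam('wrist');save(im,sys.argv[1])
e=s['ee_pos'];M=R.from_rotvec(s['tcp_rot']).as_matrix();F=np.c_[-M[:,2],-M[:,1],-M[:,0]]
print(s['time'],e.round(4),'F',s['wrist_force'].round(1),'yaw',np.degrees(np.arctan2(F[1,0],F[0,0])).round(2),'down',M[:,0].round(4))
hsv=cv2.cvtColor(im,cv2.COLOR_RGB2HSV).reshape(-1,3)
v,u=np.mgrid[0:480,0:640];uv=np.c_[u.ravel(),v.ravel()];X=withdepth(p,uv,d);ok=d.ravel()>0
L=(X-e)@F;r=np.hypot(X[:,0]-.559,X[:,1]-.131)
k=ok&(r<.025)&(abs(X[:,2]-.195)<.005)
(c,rad)=cv2.minEnclosingCircle((L[k,:2]*1000).astype(np.float32));hz=np.median(X[k,2]);print('head rel TCP mm',np.round(c,1),rad,'z',hz)
k=ok&(r<.04)&(hsv[:,0]>100)&(hsv[:,0]<130)&(hsv[:,1]>120)&(X[:,2]>.15)&(X[:,2]<.185);kc=(L[k].mean(0)*1000).round(1);print('key',k.sum(),kc,'dir rel tool',np.degrees(np.arctan2(kc[1]-c[1],kc[0]-c[0])))
hu=ok&(r>.035)&(r<.052)&(X[:,2]>.14)&(X[:,2]<.16)&(hsv[:,1]<60);print('hubz',np.median(X[hu,2]))
o=ok&(L[:,0]>0)&(L[:,0]<.026)&(abs(L[:,1])<.022)&(abs(L[:,2]+.016)<.006)&(hsv[:,0]<16)&(hsv[:,1]>130)
print('bridge z',np.median(X[o,2]),'y',L[o,1].min().round(4),L[o,1].max().round(4),'front',L[o,0].max().round(4))
E
python3 m7.py w7.png
```

```text
8.2 [0.4694 0.1284 0.2073] F [ 0.4 -0.1 -1.5] yaw -7.37 down [-0.0024 -0.0011 -1.    ]
head rel TCP mm [88.8 13.9] 15.917545318603516 z 0.19484475461735287
key 468 [111.9  13.4 -46.3] dir rel tool -1.3039424041221193
hubz 0.1538804932776461
bridge z 0.1914077850699869 y -0.0206 0.0194 front 0.0252
```

Call:
step_arm --rows '[{"dx": 0.002, "dy": 0.0145, "dz": 0, "wx": 0, "wy": 0, "wz": -0.5, "hand": 0.005}, {"dx": 0, "dy": 0, "dz": -0.015, "wx": 0, "wy": 0, "wz": 0, "hand": 0.005}, {"dx": 0, "dy": 0, "dz": -0.012, "wx": 0, "wy": 0, "wz": 0, "hand": 0.005}, {"dx": 0, "dy": 0, "dz": 0, "wx": 0, "wy": 0, "wz": 0, "hand": 0.005}, {"dx": 0, "dy": 0, "dz": 0, "wx": 0, "wy": 0, "wz": 0, "hand": 0.005}]'

```text
time: 8.67
ee_pos: [0.4723, 0.1425, 0.1821]
tcp_rot: [-2.149, 0.15, 2.15]
wrist_force: [-0.9, -0.5, 0.0]
opening: 0.0113
```

```bash
python3 m7.py w8.png
```

```text
8.6667 [0.4723 0.1425 0.1821] F [-0.9 -0.5  0. ] yaw -7.97 down [-7.e-04 -5.e-04 -1.e+00]
head rel TCP mm [87.7  0.5] 16.004833221435547 z 0.1948461625390303
key 499 [111.4   0.8 -21.3] dir rel tool 0.8130464931230686
hubz 0.15388847783653498
bridge z 0.16625045372965025 y -0.0205 0.0194 front 0.0251
```

View pics/w8.png

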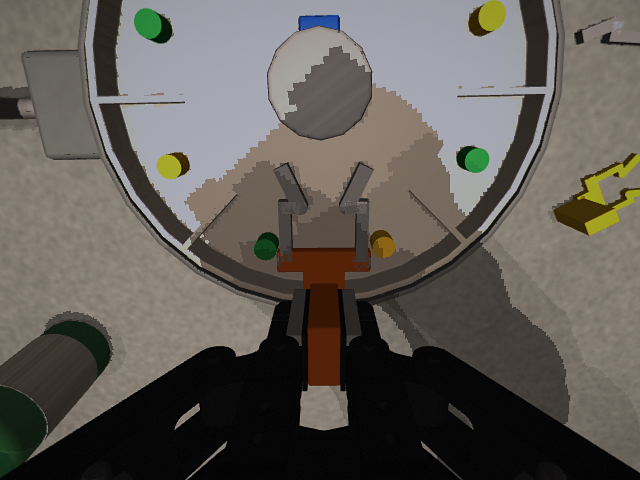

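The jaws at (300,190)/(350,190) point straight at the spindle head (320,83), with the key behind it. I'll shift 1 mm left, drop to groove height and advance.

Call:
step_arm --rows '[{"dx": 0, "dy": 0.001, "dz": -0.004, "wx": 0, "wy": 0, "wz": 0, "hand": 0.005}, {"dx": 0, "dy": 0, "dz": -0.001, "wx": 0, "wy": 0, "wz": 0, "hand": 0.005}, {"dx": 0.0099, "dy": -0.0014, "dz": 0, "wx": 0, "wy": 0, "wz": 0, "hand": 0.005}, {"dx": 0, "dy": 0, "dz": 0, "wx": 0, "wy": 0, "wz": 0, "hand": 0.005}, {"dx": 0, "dy": 0, "dz": 0, "wx": 0, "wy": 0, "wz": 0, "hand": 0.005}]'

```text
time: 9.13
ee_pos: [0.4827, 0.1431, 0.177]
tcp_rot: [-2.15, 0.149, 2.15]
wrist_force: [-0.1, -0.5, -0.1]
opening: 0.0119
```

```bash
python3 m7.py w9.png
```

```text
9.1333 [0.4827 0.1431 0.177 ] F [-0.1 -0.5 -0.1] yaw -7.92 down [ 2.e-04  1.e-04 -1.e+00]
head rel TCP mm [77.5 -1.6] 15.990434646606445 z 0.19484282383342383
key 789 [100.1  -1.3 -16.3] dir rel tool 0.7589343870824231
hubz 0.15387545983344791
bridge z 0.1611035158142448 y -0.0205 0.0192 front 0.025
```

Call:
step_arm --rows '[{"dx": 0.005, "dy": -0.0017, "dz": 0, "wx": 0, "wy": 0, "wz": 0, "hand": 0.005}, {"dx": 0.005, "dy": -0.0007, "dz": 0, "wx": 0, "wy": 0, "wz": 0, "hand": 0.005}, {"dx": 0.005, "dy": -0.0007, "dz": 0, "wx": 0, "wy": 0, "wz": 0, "hand": 0.005}, {"dx": 0, "dy": 0, "dz": 0, "wx": 0, "wy": 0, "wz": 0, "hand": 0.005}]'

```text
time: 9.52
ee_pos: [0.4982, 0.1399, 0.1769]
tcp_rot: [-2.15, 0.149, 2.149]
wrist_force: [0.6, -0.3, -0.8]
opening: 0.0116
```

```bash
python3 m7.py w10.png
```

```text
9.5167 [0.4982 0.1399 0.1769] F [ 0.6 -0.3 -0.8] yaw -7.92 down [ 5.e-04  2.e-04 -1.e+00]
head rel TCP mm [61.6 -0.5] 15.970585823059082 z 0.1948457524811148
key 677 [ 84.4  -0.2 -16.1] dir rel tool 0.6661693106399117
hubz 0.15387582677316125
bridge z 0.16100378218284125 y -0.0206 0.0194 front 0.0251
```

Call:
step_arm --rows '[{"dx": 0.002, "dy": -0.0003, "dz": 0, "wx": 0, "wy": 0, "wz": 0, "hand": 0.005}, {"dx": 0.002, "dy": -0.0003, "dz": 0, "wx": 0, "wy": 0, "wz": 0, "hand": 0.005}, {"dx": 0.002, "dy": -0.0003, "dz": 0, "wx": 0, "wy": 0, "wz": 0, "hand": 0.005}, {"dx": 0.001, "dy": -0.0001, "dz": 0, "wx": 0, "wy": 0, "wz": 0, "hand": 0.005}]'

```text
time: 9.9
ee_pos: [0.5044, 0.1391, 0.1769]
tcp_rot: [-2.15, 0.148, 2.15]
wrist_force: [-0.0, 0.4, -1.3]
opening: 0.0113
```

Call:
step_arm --rows '[{"dx": 0.001, "dy": -0.0001, "dz": 0, "wx": 0, "wy": 0, "wz": 0, "hand": 0.005}, {"dx": 0.001, "dy": -0.0002, "dz": 0, "wx": 0, "wy": 0, "wz": 0, "hand": 0.005}, {"dx": 0.001, "dy": -0.0001, "dz": 0, "wx": 0, "wy": 0, "wz": 0, "hand": 0.005}]'

```text
time: 10.15
ee_pos: [0.5067, 0.1387, 0.1767]
tcp_rot: [-2.149, 0.148, 2.151]
wrist_force: [-4.5, 0.1, -0.9]
opening: 0.0114
```

Call:
step_arm --rows '[{"dx": 0.001, "dy": -0.0001, "dz": 0, "wx": 0, "wy": 0, "wz": 0, "hand": 0.005}, {"dx": 0.001, "dy": -0.0002, "dz": 0, "wx": 0, "wy": 0, "wz": 0, "hand": 0.005}]'

```text
time: 10.32
ee_pos: [0.5082, 0.1385, 0.1766]
tcp_rot: [-2.148, 0.148, 2.153]
wrist_force: [-8.8, 2.1, -1.7]
opening: 0.0115
```

Call:
step_arm --rows '[{"dx": 0.001, "dy": -0.0001, "dz": 0, "wx": 0, "wy": 0, "wz": 0, "hand": 0.005}, {"dx": 0.001, "dy": -0.0002, "dz": 0, "wx": 0, "wy": 0, "wz": 0, "hand": 0.005}]'

```text
time: 10.48
ee_pos: [0.5096, 0.1383, 0.1764]
tcp_rot: [-2.147, 0.148, 2.154]
wrist_force: [-11.6, 2.1, -0.1]
opening: 0.0113
```

Call:
step_arm --rows '[{"dx": 0.001, "dy": -0.0001, "dz": 0, "wx": 0, "wy": 0, "wz": 0, "hand": 0.005}, {"dx": 0.001, "dy": -0.0002, "dz": 0, "wx": 0, "wy": 0, "wz": 0, "hand": 0.005}]'

```text
time: 10.65
ee_pos: [0.5114, 0.138, 0.1763]
tcp_rot: [-2.147, 0.148, 2.155]
wrist_force: [-11.0, 1.3, -0.6]
opening: 0.0113
```

Call:
step_arm --rows '[{"dx": 0.001, "dy": -0.0001, "dz": 0, "wx": 0, "wy": 0, "wz": 0, "hand": 0.005}, {"dx": 0.001, "dy": -0.0002, "dz": 0, "wx": 0, "wy": 0, "wz": 0, "hand": 0.005}]'

```text
time: 10.82
ee_pos: [0.5138, 0.1377, 0.1764]
tcp_rot: [-2.148, 0.148, 2.154]
wrist_force: [-7.7, 1.1, -1.9]
opening: 0.0112
```

Call:
step_arm --rows '[{"dx": 0.001, "dy": -0.0001, "dz": 0, "wx": 0, "wy": 0, "wz": 0, "hand": 0.005}, {"dx": 0.001, "dy": -0.0002, "dz": 0, "wx": 0, "wy": 0, "wz": 0, "hand": 0.005}]'

```text
time: 10.98
ee_pos: [0.5166, 0.1374, 0.1766]
tcp_rot: [-2.149, 0.148, 2.152]
wrist_force: [-3.4, 0.3, -1.8]
opening: 0.0115
```

Call:
step_arm --rows '[{"dx": 0.001, "dy": -0.0001, "dz": 0, "wx": 0, "wy": 0, "wz": 0, "hand": 0.005}, {"dx": 0.001, "dy": -0.0002, "dz": 0, "wx": 0, "wy": 0, "wz": 0, "hand": 0.005}, {"dx": 0.001, "dy": -0.0001, "dz": 0, "wx": 0, "wy": 0, "wz": 0, "hand": 0.005}]'

```text
time: 11.23
ee_pos: [0.5208, 0.1368, 0.1771]
tcp_rot: [-2.151, 0.148, 2.149]
wrist_force: [2.8, -0.7, -0.8]
opening: 0.0109
```

```bash
python3 m7.py w11.png
```

```text
11.2333 [0.5208 0.1368 0.1771] F [ 2.8 -0.7 -0.8] yaw -7.89 down [ 1.3e-03  3.0e-04 -1.0e+00]
head rel TCP mm [38.9 -0.8] 16.212261199951172 z 0.1948348175854502
key 655 [ 60.   -0.4 -16. ] dir rel tool 0.977681193908403
hubz 0.1538740939071358
bridge z 0.16144695140782067 y -0.0206 0.0193 front 0.0227
```

Call:
step_arm --rows '[{"dx": 0.001, "dy": -0.0001, "dz": 0, "wx": 0, "wy": 0, "wz": 0, "hand": 0.005}, {"dx": 0.001, "dy": -0.0001, "dz": 0, "wx": 0, "wy": 0, "wz": 0, "hand": 0.005}]'

```text
time: 11.45
ee_pos: [0.5226, 0.1366, 0.1771]
tcp_rot: [-2.151, 0.148, 2.149]
wrist_force: [2.6, -0.1, -1.4]
opening: 0.0116
```

Call:
step_arm --rows '[{"dx": 0.0005, "dy": -0.0001, "dz": 0, "wx": 0, "wy": 0, "wz": 0, "hand": 0.005}, {"dx": 0.0005, "dy": 0, "dz": 0, "wx": 0, "wy": 0, "wz": 0, "hand": 0.005}]'

```text
time: 11.62
ee_pos: [0.5233, 0.1365, 0.177]
tcp_rot: [-2.15, 0.148, 2.15]
wrist_force: [2.5, 0.1, -1.3]
opening: 0.0112
```

Call:
step_arm --rows '[{"dx": 0.0003, "dy": 0, "dz": 0, "wx": 0, "wy": 0, "wz": 0, "hand": 0.005}, {"dx": 0.0003, "dy": 0, "dz": 0, "wx": 0, "wy": 0, "wz": 0, "hand": 0.005}]'

```text
time: 11.78
ee_pos: [0.5237, 0.1366, 0.1769]
tcp_rot: [-2.15, 0.148, 2.15]
wrist_force: [2.4, -0.8, -1.2]
opening: 0.0115
```

Call:
step_arm --rows '[{"dx": 0.0005, "dy": -0.0001, "dz": 0, "wx": 0, "wy": 0, "wz": 0, "hand": 0.005}, {"dx": 0.0003, "dy": 0, "dz": 0, "wx": 0, "wy": 0, "wz": 0, "hand": 0.005}]'

```text
time: 11.95
ee_pos: [0.5245, 0.1364, 0.1769]
tcp_rot: [-2.15, 0.148, 2.15]
wrist_force: [2.6, -0.8, -0.4]
opening: 0.0114
```

Call:
step_arm --rows '[{"dx": 0.0003, "dy": 0, "dz": 0, "wx": 0, "wy": 0, "wz": 0, "hand": 0.005}, {"dx": 0.0003, "dy": -0.0001, "dz": 0, "wx": 0, "wy": 0, "wz": 0, "hand": 0.005}]'

```text
time: 12.12
ee_pos: [0.5249, 0.1363, 0.1768]
tcp_rot: [-2.15, 0.148, 2.151]
wrist_force: [1.2, -0.6, -0.7]
opening: 0.0114
```

Call:
step_arm --rows '[{"dx": 0.0003, "dy": 0, "dz": 0, "wx": 0, "wy": 0, "wz": 0, "hand": 0.005}, {"dx": 0.0002, "dy": 0, "dz": 0, "wx": 0, "wy": 0, "wz": 0, "hand": 0.005}]'

```text
time: 12.28
ee_pos: [0.5253, 0.1364, 0.1768]
tcp_rot: [-2.15, 0.148, 2.151]
wrist_force: [-0.5, -1.0, -0.0]
opening: 0.0114
```

Call:
step_arm --rows '[{"dx": 0.0002, "dy": 0, "dz": 0, "wx": 0, "wy": 0, "wz": 0, "hand": 0.005}, {"dx": 0.0001, "dy": 0, "dz": 0, "wx": 0, "wy": 0, "wz": 0, "hand": 0.005}]'

```text
time: 12.45
ee_pos: [0.5254, 0.1364, 0.1768]
tcp_rot: [-2.149, 0.148, 2.151]
wrist_force: [-2.5, -0.1, 0.5]
opening: 0.0113
```

Call:
step_arm --rows '[{"dx": 0.0003, "dy": 0, "dz": 0, "wx": 0, "wy": 0, "wz": 0, "hand": 0.005}, {"dx": 0.0002, "dy": 0, "dz": 0, "wx": 0, "wy": 0, "wz": 0, "hand": 0.005}]'

```text
time: 12.62
ee_pos: [0.5256, 0.1364, 0.1767]
tcp_rot: [-2.149, 0.148, 2.152]
wrist_force: [-7.1, 1.2, 1.7]
opening: 0.0116
```

```bash
python3 m7.py w12.png
```

```text
12.6167 [0.5256 0.1364 0.1767] F [-7.1  1.2  1.7] yaw -7.87 down [-1.7e-03 -3.0e-04 -1.0e+00]
head rel TCP mm [29.1 -0.7] 20.94370460510254 z 0.1948186461344827
key 653 [ 55.7  -0.5 -15.5] dir rel tool 0.5288553471008653
hubz 0.15386313473276936
  return _methods._mean(a, axis=axis, dtype=dtype,
  ret = ret.dtype.type(ret / rcount)
Traceback (most recent call last):
  File "m7.py", line 15, in <module>
    print('bridge z',np.median(X[o,2]),'y',L[o,1].min().round(4),L[o,1].max().round(4),'front',L[o,0].max().round(4))
                                           ~~~~~~~~~~^^
ValueError: zero-size array to reduction operation minimum which has no identity
```

Call:
step_arm --rows '[{"dx": 0.0003, "dy": 0, "dz": 0, "wx": 0, "wy": 0, "wz": 0, "hand": 0.005}, {"dx": 0.0002, "dy": 0, "dz": 0, "wx": 0, "wy": 0, "wz": 0, "hand": 0.005}]'

```text
time: 12.83
ee_pos: [0.5257, 0.1364, 0.1766]
tcp_rot: [-2.148, 0.148, 2.153]
wrist_force: [-8.9, -0.2, 2.5]
opening: 0.0113
```

Call:
step_arm --rows '[{"dx": 0, "dy": 0, "dz": -0.0005, "wx": 0, "wy": 0, "wz": 0, "hand": 0.005}, {"dx": 0, "dy": 0, "dz": -0.0003, "wx": 0, "wy": 0, "wz": 0, "hand": 0.005}]'

```text
time: 13.0
ee_pos: [0.5257, 0.1366, 0.1758]
tcp_rot: [-2.148, 0.148, 2.153]
wrist_force: [-11.4, 1.3, 6.9]
opening: 0.0115
```

The clip is at the hard stop (11 N, x no longer moving), with its underside on the hub at z of about 0.1539. I'll relieve the push and let go.

Call:
step_arm --rows '[{"dx": -0.0004, "dy": 0, "dz": 0, "wx": 0, "wy": 0, "wz": 0, "hand": 0.005}, {"dx": 0, "dy": 0, "dz": 0, "wx": 0, "wy": 0, "wz": 0, "hand": 0.03}, {"dx": 0, "dy": 0, "dz": 0, "wx": 0, "wy": 0, "wz": 0, "hand": 0.03}, {"dx": 0, "dy": 0, "dz": 0, "wx": 0, "wy": 0, "wz": 0, "hand": 0.03}, {"dx": 0, "dy": 0, "dz": 0, "wx": 0, "wy": 0, "wz": 0, "hand": 0.03}]'

```text
time: 13.42
ee_pos: [0.5267, 0.1364, 0.1762]
tcp_rot: [-2.15, 0.148, 2.15]
wrist_force: [-0.4, 0.1, 0.3]
opening: 0.0301
```

Call:
step_arm --rows '[{"dx": 0, "dy": 0, "dz": 0.01, "wx": 0, "wy": 0, "wz": 0, "hand": 0.03}, {"dx": 0, "dy": 0, "dz": 0.02, "wx": 0, "wy": 0, "wz": 0, "hand": 0.03}, {"dx": -0.005, "dy": 0, "dz": 0.03, "wx": 0, "wy": 0, "wz": 0, "hand": 0.03}, {"dx": -0.02, "dy": 0, "dz": 0.03, "wx": 0, "wy": 0, "wz": 0, "hand": 0.03}, {"dx": -0.02, "dy": 0, "dz": 0.02, "wx": 0, "wy": 0, "wz": 0, "hand": 0.03}]'

```text
time: 13.83
ee_pos: [0.4816, 0.1367, 0.289]
tcp_rot: [-2.152, 0.147, 2.147]
wrist_force: [-0.5, 0.5, 0.2]
opening: 0.0301
```

```bash
cat > m8.py <<'E'
from h import *
im,d,p,s=cam('wrist');save(im,'w13.png')
print(s['time'],s['ee_pos'],s['wrist_force'].round(1),s['opening'])
hsv=cv2.cvtColor(im,cv2.COLOR_RGB2HSV).reshape(-1,3)
v,u=np.mgrid[0:480,0:640];uv=np.c_[u.ravel(),v.ravel()];X=withdepth(p,uv,d);ok=d.ravel()>0
a=np.array([.5591,.1308]);h=np.radians(-7.7);U=np.array([np.cos(h),np.sin(h)]);V=np.array([-U[1],U[0]])
L=np.c_[(X[:,:2]-a)@U,(X[:,:2]-a)@V,X[:,2]]
hd=ok&(np.hypot(L[:,0],L[:,1])<.025)&(abs(X[:,2]-.195)<.004);print('head c',cv2.minEnclosingCircle((L[hd,:2]*1000).astype(np.float32)))
o=ok&(np.hypot(L[:,0],L[:,1])<.07)&(hsv[:,0]<16)&(hsv[:,1]>130)
t=L[o&(X[:,2]>.19)&(X[:,2]<.202)];print('tab top',len(t),cv2.minAreaRect((t[:,:2]*1000).astype(np.float32)),np.median(t[:,2]),'(expect centre -37, z .1959)')
b=L[o&(X[:,2]<.165)&(X[:,2]>.157)];print('bridge',len(b),b.min(0),b.max(0),np.median(b[:,2]))
j=ok&(L[:,0]>.014)&(L[:,0]<.04)&(abs(L[:,1])<.03)&(X[:,2]>.157)&(X[:,2]<.165)&~((hsv[:,0]>100)&(hsv[:,0]<130)&(hsv[:,1]>120))
q=L[j];print('jaws',len(q),q.min(0),q.max(0));
for sgn in(1,-1):
    w=q[q[:,1]*sgn>0];print(sgn,w.min(0).round(4),w.max(0).round(4),np.median(w[:,2]).round(4))
E
python3 m8.py
```

```text
13.8333 [0.48156043 0.13665488 0.2889771 ] [-0.5  0.5  0.2] 0.0300823949801113
head c ((-4.714964866638184, 0.10432419925928116), 20.380178451538086)
tab top 774 ((-36.36396789550781, 0.7366671562194824), (11.374303817749023, 24.158872604370117), 89.82318115234375) 0.1957508431816833 (expect centre -37, z .1959)
bridge 463 [-0.02946417 -0.0192154   0.15758007] [-0.01127292  0.02035722  0.16225465] 0.15983811513809337
jaws 431 [ 0.01404369 -0.01936452  0.15733866] [0.02619442 0.01943763 0.16222856]
1 [0.014  0.     0.1573] [0.0262 0.0194 0.1622] 0.1599
-1 [ 0.0145 -0.0194  0.1576] [ 0.0261 -0.      0.1621] 0.1599
```

View pics/w13.png

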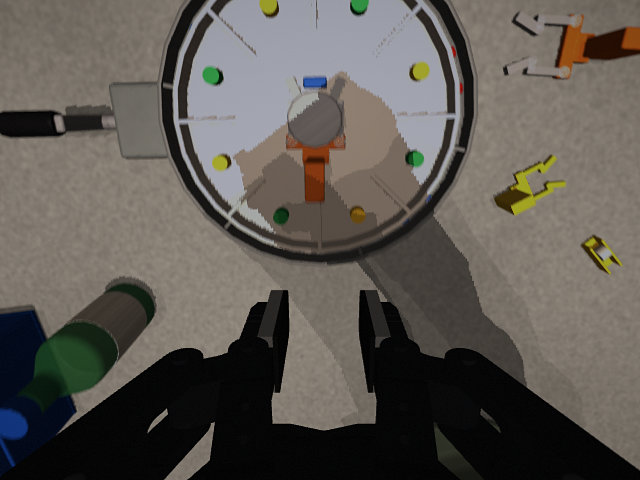

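The picture shows the clip home: bridge at (315,148), tab at (315,180), and jaw tips at (296,85) and (338,85) either side of the key (315,82). Clip top is 0.1599 against hub 0.1539, so it lies flat. Handing in.

```bash
python3 -c "
from rig import ctrl
print(ctrl.job_done())"
```

```text
the job is handed in; nothing more can be done
None
```

The tray is pressed home and the small orange clip is snapped into the groove, released and lying flat on the hub. The job is handed in at about 14 s of robot time. `job_done` gives no verdict, so this rests on my own checks.

- **Hub:** I pressed it down 11.1 mm. It slid at about 6–7 N and met the stop with one brief 30 N reading, which is more than "gently" and above the 20 N the task names. The hub top measured 0.1539 m, which agrees with the spindle head top minus 41 mm.
- **Clip:** I gripped it by its tab and pushed it in along the key direction, about -8°. The push peaked near 12 N, fell as the jaws snapped, then met the hard stop at about 11 N. I pressed it down with about 7 N before letting go.
- **Last look, from the wrist camera:**
  - The clip's top is 6 mm above the hub, so it lies flat.
  - The jaws are at ±19 mm, either side of the key.
  - The tab centre is 36.4 mm behind the axis against 37 expected, within the 2 mm calibration.
  - The head-centre fit in that picture was spoiled by the tab, which is at the same height, so I used the earlier axis estimate instead.
- **Other things:** Nothing else was touched as far as I could see. I did not re-measure the bystanders.

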